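Snap the tube adapter into the photometer

ROBOT

A 6-joint arm with a two-finger parallel gripper is mounted at the origin on the work surface. World frame = base frame: x ahead of the robot, y to its left, z up, the work surface at z = 0. Lengths are in m, angles in rad, forces in N, time in s.
With the tool pointing down it reaches from about 0.35 to 0.975 m from the base axis. Payload 7.1 kg.
Tool frame: the origin (TCP) lies at the very end of the fingers, on their centre line; the grasp point (between the pads) lies 19 mm behind it; z points along the fingers, y is the line along which they close (so a half turn about z gives the same grasp; the last joint's range is limited). The gripper opens to 88 mm and grips with 3 to 60 N. Pads are 20 mm wide; open, the fingers measure 115 mm over their backs; the gripper's body (75 mm by 178 mm) begins 61 mm behind the grasp point.
Start: joints at [-1.298, 0.423, 1.63, -0, 1.089, -0.019], TCP at [0.18, -0.599, 0.223] pointing down, gripper open.
Joint ranges: [-3, 3], [-0.9, 2.11], [0.09, 2.58], [-1.31, 4.45], [0.11, 2.69], [-2.54, 2.54]. Speed limits (rad/s): [2.39, 2.39, 3.01, 3.14, 3.14, 3.14].

INTERFACE

Orientations are given as a 3x3 rotation matrix whose columns are the frame's x, y, z axes.
In Python, from station import state, eyes, ctrl gives the robot as it stands.
- The arm moves only by the tool apply_moves, never from a script. Its argument "motion" is a list of rows, each an object of numbers: "tx", "ty", "tz": the shift along the tool's x, y, z in m; "yaw": the turn about the tool's z in rad; "gripper": the closure in counts, from 0 (fully open) to 255 (shut). In form: [{"tx": .., "ty": .., "tz": .., "yaw": .., "gripper": ..}, ...]. A call has 1 to 20 rows; each row is the pose to reach, as a shift and turn from the pose commanded when the call began, along the tool's axes at that moment; what a row does not reach only later rows make up. A row lasts 1/12 s, in which the tool goes at most 41.7 mm and 7.16 degrees, less where a joint would pass 70% of its speed; a pose out of reach is approached as far as the arm can. A call with a gripper value outside its range is refused whole. The fingers move at their own pace and stop on an object; the grip force is fixed at half the most. Time passes only in rows, so rows that repeat a pose let the fingers close. It gives the time, the measured TCP pose, the force, the opening and the grip force at its end, in the units of the state.
- state(): the state, without advancing time (a new reading comes with each control period).
- eyes.get_image(name): name is "side" or "top"; returns the picture (420x560x3 uint8, red, green, blue); there is no depth.
- eyes.camera_info(name): a dict with "fx", "fy", "cx", "cy" (pixels), "extrinsics" (4x4, takes a point from camera to world coordinates). Camera axes: x right, y down, z forward; pixel columns grow to the right and rows downward; lengths in m; the calibration is good to about 2 mm. A picture is of the moment at which its call begins. camera_info takes no time and is no camera call.
- ctrl.hand_in(): hands the job in; it is judged then, once.
The state is a dict: "time_s": time; "joints": joint angles; "joint_vel": joint speeds; "tau": joint torques, N m; "ee_pos": TCP position; "ee_rot": TCP orientation; "ft_force": force on the tool from outside, world axes, zero at the start; "torque": the same for the moment, N m; "grip_width": finger opening in m; "finger_force": force on a finger pad.
Only numpy, scipy, OpenCV 4.12 (cv2) and the standard library are available. Lean on these libraries where they do the work, as an engineer would, in place of code of your own. Each camera call takes 0.05 s, during which the arm holds its last target. There are 200 camera calls.

TASK

Fit the blue tube adapter to the white photometer: stand it loosely in the round well and let go, then press it straight down with the yellow press tool, not with the fingers, until it clicks fully home, and keep a steady push of about 15 N on it for a good second, never more than 25 N. Afterwards stand the press tool upright on its black parking disc again; leave the orange adapter where it is.

Things in the scene. Friction and masses are not known exactly. Their poses are not given: they have to be found in the camera images.
- adapter: Loose blue tube adapter, round, 40 mm tall, 50-80 g, upright on the table at one of three places; origin at the centre of its underside, z up. From below: plug 0-20 mm (radius 15.5 mm at the bottom, cone to the barrel of radius 19 mm at 5-8 mm, then neck of radius 16.5 mm from 11 mm), collar of radius 25 mm at 20-26 mm, grip boss of radius 15 mm at 26-40 mm with a flat top (black spot: a mark)
- reader: White photometer, fixed to the table, 170 mm (its x) by 150 mm (its y), 55 mm tall, turned up to 0.35 rad either way; origin at the centre of its underside. A green display and three buttons on the +x half of its flat top, no higher than 4 mm; the round well is in the other half
- well (a point): Centre of the mouth of the photometer's well, level with its flat top, 55 mm above the table. A vertical round hole of radius 20 mm (1 mm more than the barrel), 26 mm deep, slightly chamfered. Fully home, the adapter's collar lies on the photometer's top and its underside is 20 mm below this point
- balls (a point): Point on the well's axis, 7.5 mm below the mouth, level with three sprung brass balls in the wall that stick out to radius 17 mm. The adapter set in by its own weight stops on them, its underside about 9 mm below the mouth. A straight push of some 6 to 12 N (not known exactly) drives the barrel past them; it snaps down and is held
- press_tool: Loose press tool standing upright, round, 88 mm tall, 0.13 to 0.25 kg; origin at the centre of its flat underside, z up. Black foot of radius 18 mm at 0-10 mm, steel stem of radius 10 mm to 40 mm, yellow guard disc of radius 26 mm at 40-46 mm, yellow grip of radius 12 mm at 46-88 mm: grasp the grip, fingertips may bear on the guard. Its foot presses on the adapter's flat top
- disc: Fixed black rubber parking disc on which the press tool starts, radius 45 mm, 3 mm thick; origin at the centre of its underside, on the table
- orange_adapter: Loose orange adapter for another instrument, shaped like the blue one, but with a plug of radius 23 mm and a collar of radius 30 mm; not to be used or moved. Origin at the centre of its underside
Not all that is in view belongs to the job. Of the things like the disc, leave any that is turquoise; of the rest the larger one is meant. Several things have the shape of the adapter; the one meant has the colours described above.

How it is judged:
By the outcome, as a careful person would: the job done as asked, in the order asked, and still so for the second after the job is handed in, with the robot touching nothing.
It also fails if it takes over 72 s, if anything falls off the work surface, if the arm or the gripper's body presses on something with over 40 N, if the wrist force passes 120 N, or if a joint passes its speed limit or range.

## Working session

There is one attempt and no reset: what is moved stays moved. The work goes in short steps, Python scripts to look and compute and a tool call to move; the robot and the scene stay as the last step left them, time stands still between calls to the robot, and variables do not carry over. Pictures are saved under pics/ and viewed, at most 10 in all, crops included, and the job is handed in when it is done.

Besides the shell and the picture viewer there is one more tool, called after ">>>" by a JSON object that holds its "name" and its "arguments", one argument or row to a line. apply_moves: Moves the arm, as the interface text tells. Its arguments: {"type":"object","properties":{"motion":{"type":"array","items":{"type":"object","properties":{"tx":{"type":"number"},"ty":{"type":"number"},"tz":{"type":"number"},"yaw":{"type":"number"},"gripper":{"type":"number"}}}}},"required":["motion"]}

```bash
mkdir -p pics; python3 - <<'E'
from station import state,eyes,ctrl
import cv2
for n in("top","side"):
    cv2.imwrite(f"pics/{n}0.png",eyes.get_image(n)[:,:,::-1]); i=eyes.camera_info(n); print(n,i)
s=state();print(s)
E
```

```text
top {'fx': 440.1725297709472, 'fy': 440.1725297709472, 'cx': 275.6823723914818, 'cy': 206.99056522116334, 'extrinsics': array([[-4.10249642e-03, -9.86291916e-01,  1.64958862e-01,
         2.89294692e-01],
       [-9.99832643e-01,  1.10463517e-03, -1.82610201e-02,
        -4.27297402e-02],
       [ 1.78284772e-02, -1.65006171e-01, -9.86131385e-01,
         1.17307856e+00],
       [ 0.00000000e+00,  0.00000000e+00,  0.00000000e+00,
         1.00000000e+00]])}
side {'fx': 412.95736758027107, 'fy': 412.95736758027107, 'cx': 280.5880900769877, 'cy': 209.1719889079589, 'extrinsics': array([[ 0.99776039, -0.05340217,  0.04027916,  0.43290156],
       [-0.06688164, -0.78726335,  0.612979  , -0.67410143],
       [-0.0010241 , -0.61430011, -0.78907181,  0.84434508],
       [ 0.        ,  0.        ,  0.        ,  1.        ]])}
{'time_s': 0.1, 'joints': array([-1.29800043e+00,  4.23769850e-01,  1.63058133e+00,  5.56259136e-06,
        1.08861874e+00, -1.89920912e-02]), 'joint_vel': array([ 1.83241500e-04, -2.03389481e-03, -3.93253264e-04, -7.45314593e-05,
       -5.82584689e-04, -1.77220012e-03]), 'tau': array([-1.69611238e-03, -5.45612669e+01, -2.74325895e+01,  6.44044136e-02,
        1.88184920e-02, -6.13519023e-05]), 'ee_pos': array([ 0.17968857, -0.59809745,  0.22198872]), 'ee_rot': array([[ 9.57731813e-01,  2.87662373e-01, -3.66325175e-04],
       [ 2.87662605e-01, -9.57730893e-01,  1.32766952e-03],
       [ 3.10796293e-05, -1.37692939e-03, -9.99999052e-01]]), 'ft_force': array([ 0.06218673, -0.30169271,  0.15721938]), 'torque': array([0.00929994, 0.01915587, 0.06993131]), 'finger_force': 0.0, 'grip_width': 0.08785263807095281}
```

View pics/top0.png

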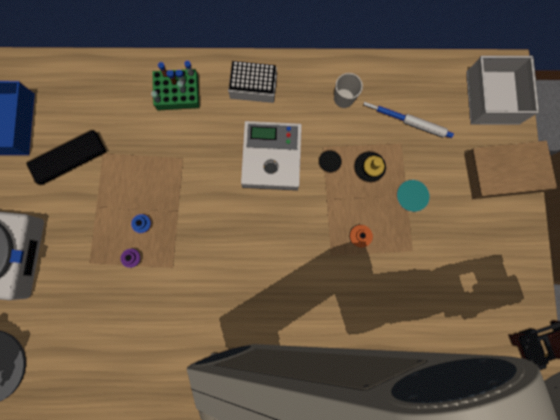

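View pics/side0.png

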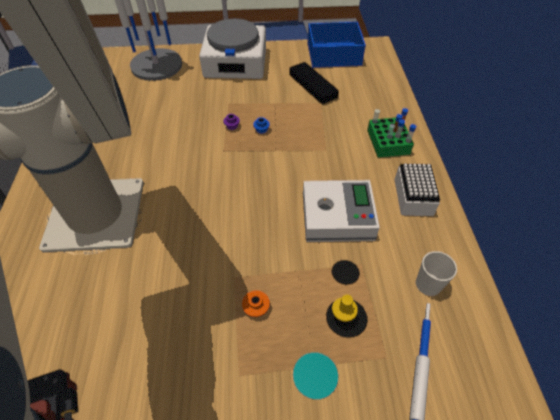

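Top view: blue adapter at (141,223), purple look-alike at (130,258), orange at (361,236). The press tool stands on the larger black disc at (370,167). The small black disc is at (330,161), the turquoise one at (413,196) and the well at (271,167). The blue adapter and the larger black disc fit the description, and I'll confirm both in an enlarged crop.

```bash
python3 - <<'E'
import cv2,numpy as np
t=cv2.imread("pics/top0.png");s=cv2.imread("pics/side0.png")
def c(im,x,y,w=64,h=64,k=4): return cv2.resize(im[y:y+h,x:x+w],None,fx=k,fy=k,interpolation=cv2.INTER_CUBIC)
r1=np.hstack([c(t,110,205),c(t,240,130),c(t,342,135)])
r2=np.hstack([c(s,225,95),c(s,300,175),c(s,315,275)])
cv2.imwrite("pics/crop1.png",np.vstack([r1,r2]))
E
```

```text
(no output)
```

View pics/crop1.png

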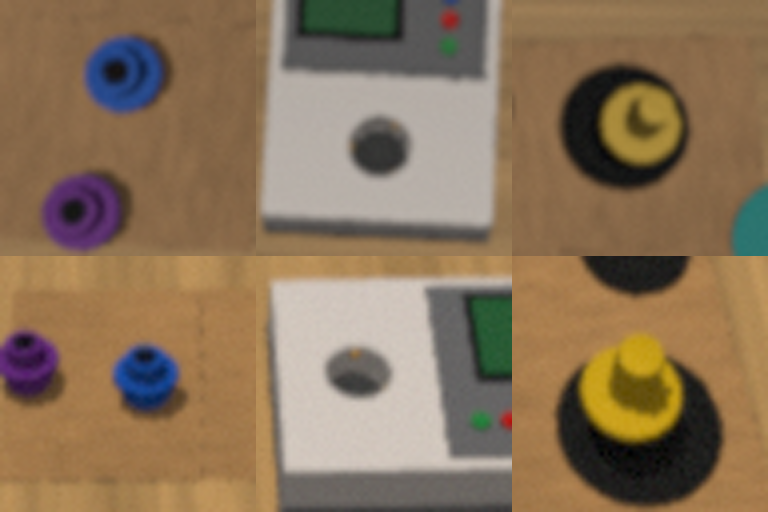

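```bash
cat > h.py <<'E'
from station import state,eyes,ctrl
import cv2,numpy as np
def ray(n,u,v):
    i=eyes.camera_info(n);E=i["extrinsics"]
    return E[:3,3],E[:3,:3]@np.array([(u-i["cx"])/i["fx"],(v-i["cy"])/i["fy"],1])
def at(n,u,v,z):
    o,d=ray(n,u,v);return o+d*(z-o[2])/d[2]
def rel(p,ang=None):
    "world point -> tx,ty,tz in the present tool frame"
    s=state();return s["ee_rot"].T@(np.array(p)-s["ee_pos"])
E
python3 - <<'E'
from h import *
np.set_printoptions(precision=4,suppress=True)
x0={("top",'b'):(110,205),("top",'w'):(240-64,130),("top",'d'):(342-128,135),("side",'b'):(225,95-64),("side",'w'):(300-64,175-64),("side",'d'):(315-128,275-64)}
for nm,n,k,u,v,z in [("blue collar","top",'b',124,74,.025),("blue collar","side",'b',147,376,.025),("spot","top",'b',116,72,.04),("spot","side",'b',145,356,.04),
 ("well","top",'w',380,146,.055),("well","side",'w',359,371,.055),("disc","top",'d',624,126,.003),("disc","side",'d',640,430,.003),
 ("guard","top",'d',642,124,.049),("guard","side",'d',632,393,.049),("griptop","side",'d',642,352,.091)]:
    a=x0[n,k];print(nm,n,at(n,a[0]+u/4-.375,a[1]+v/4-.375,z)[:2])
# segmentation
for n in("top","side"):
    h=cv2.cvtColor(cv2.imread(f"pics/{n}0.png"),cv2.COLOR_BGR2HSV)
    for nm,lo,hi,box,z in[("blue",(100,120,50),(125,255,255),dict(top=(115,200,165,245),side=(245,105,280,140))[n],.025),
      ("yellow",(20,150,60),(35,255,255),dict(top=(345,140,400,190),side=(320,280,380,340))[n],.049),
      ("orange",(2,180,100),(14,255,255),dict(top=(335,215,390,260),side=(235,285,280,325))[n],.025),
      ("black",(0,0,0),(180,255,45),dict(top=(345,140,400,190),side=(320,285,380,340))[n],.003)]:
        m=np.zeros(h.shape[:2],np.uint8);x,y,X,Y=box;m[y:Y,x:X]=cv2.inRange(h,lo,hi)[y:Y,x:X]
        c=cv2.convexHull(np.vstack(cv2.findContours(m,0,1)[0]));e=cv2.fitEllipse(c)
        print(nm,n,np.round(e[0],1),np.round(e[1],1),at(n,*e[0],z)[:2])
E
```

```text
blue collar top [0.439  0.2893]
blue collar side [0.4388 0.2861]
spot top [0.4383 0.2902]
spot side [0.4381 0.291 ]
well top [ 0.5847 -0.0506]
well side [ 0.5838 -0.0504]
disc top [ 0.5986 -0.3231]
disc side [ 0.5972 -0.3251]
guard top [ 0.5878 -0.3241]
guard side [ 0.5874 -0.3241]
griptop side [ 0.5877 -0.3215]
blue top [140.7 223.2] [17.1 18.1] [0.4389 0.2893]
yellow top [373.8 165.6] [20.7 20.9] [ 0.5879 -0.3233]
orange top [360.6 235.4] [20.3 21.5] [ 0.4054 -0.2867]
black top [369.6 166.3] [28.6 30.2] [ 0.5981 -0.323 ]
blue side [261.1 124.9] [14.2 14.6] [0.4379 0.285 ]
yellow side [344.5 307.9] [26.3 27.5] [ 0.5875 -0.3221]
orange side [255.5 303.4] [26.7 27.9] [ 0.4042 -0.2885]
black side [346.4 317.6] [35.6 40.2] [ 0.5969 -0.324 ]
```

The crop confirms blue collar and boss with a black spot (the other adapter is purple), and the tool on the larger black disc. Estimates: blue (0.4385, 0.290), well (0.584, -0.0505), tool (0.5877, -0.323), disc (0.598, -0.324). The two cameras agree to about 4 mm or better.

>>> {"name": "apply_moves", "arguments": {
  "motion": [
    {"tx": 0.387, "ty": -0.351, "tz": 0.02},
    {"tx": 0.387, "ty": -0.351, "tz": 0.02},
    {"tx": 0.387, "ty": -0.351, "tz": 0.02},
    {"tx": 0.387, "ty": -0.351, "tz": 0.02},
    {"tx": 0.387, "ty": -0.351, "tz": 0.02},
    {"tx": 0.387, "ty": -0.351, "tz": 0.02},
    {"tx": 0.387, "ty": -0.351, "tz": 0.02},
    {"tx": 0.387, "ty": -0.351, "tz": 0.02},
    {"tx": 0.387, "ty": -0.351, "tz": 0.02},
    {"tx": 0.387, "ty": -0.351, "tz": 0.02},
    {"tx": 0.387, "ty": -0.351, "tz": 0.02},
    {"tx": 0.387, "ty": -0.351, "tz": 0.02},
    {"tx": 0.387, "ty": -0.351, "tz": 0.02},
    {"tx": 0.503, "ty": -0.777, "tz": 0.103},
    {"tx": 0.503, "ty": -0.777, "tz": 0.103},
    {"tx": 0.503, "ty": -0.777, "tz": 0.103},
    {"tx": 0.503, "ty": -0.777, "tz": 0.103},
    {"tx": 0.503, "ty": -0.777, "tz": 0.103},
    {"tx": 0.503, "ty": -0.777, "tz": 0.103},
    {"tx": 0.503, "ty": -0.777, "tz": 0.103}
  ]
}}

```text
invalid input at $.motion[0]: expected keys tx, ty, tz, yaw, gripper
```

>>> {"name": "apply_moves", "arguments": {
  "motion": [
    {"tx": 0.387, "ty": -0.351, "tz": 0.02, "yaw": 0, "gripper": 0},
    {"tx": 0.387, "ty": -0.351, "tz": 0.02, "yaw": 0, "gripper": 0},
    {"tx": 0.387, "ty": -0.351, "tz": 0.02, "yaw": 0, "gripper": 0},
    {"tx": 0.387, "ty": -0.351, "tz": 0.02, "yaw": 0, "gripper": 0},
    {"tx": 0.387, "ty": -0.351, "tz": 0.02, "yaw": 0, "gripper": 0},
    {"tx": 0.387, "ty": -0.351, "tz": 0.02, "yaw": 0, "gripper": 0},
    {"tx": 0.387, "ty": -0.351, "tz": 0.02, "yaw": 0, "gripper": 0},
    {"tx": 0.387, "ty": -0.351, "tz": 0.02, "yaw": 0, "gripper": 0},
    {"tx": 0.387, "ty": -0.351, "tz": 0.02, "yaw": 0, "gripper": 0},
    {"tx": 0.387, "ty": -0.351, "tz": 0.02, "yaw": 0, "gripper": 0},
    {"tx": 0.387, "ty": -0.351, "tz": 0.02, "yaw": 0, "gripper": 0},
    {"tx": 0.387, "ty": -0.351, "tz": 0.02, "yaw": 0, "gripper": 0},
    {"tx": 0.387, "ty": -0.351, "tz": 0.02, "yaw": 0, "gripper": 0},
    {"tx": 0.503, "ty": -0.777, "tz": 0.103, "yaw": 0, "gripper": 0},
    {"tx": 0.503, "ty": -0.777, "tz": 0.103, "yaw": 0, "gripper": 0},
    {"tx": 0.503, "ty": -0.777, "tz": 0.103, "yaw": 0, "gripper": 0},
    {"tx": 0.503, "ty": -0.777, "tz": 0.103, "yaw": 0, "gripper": 0},
    {"tx": 0.503, "ty": -0.777, "tz": 0.103, "yaw": 0, "gripper": 0},
    {"tx": 0.503, "ty": -0.777, "tz": 0.103, "yaw": 0, "gripper": 0},
    {"tx": 0.503, "ty": -0.777, "tz": 0.103, "yaw": 0, "gripper": 0}
  ]
}}

```text
time_s: 1.77
ee_pos: [0.4414, 0.1374, 0.1484]
ee_rot: [[0.958, 0.288, -0.0], [0.288, -0.958, -0.0], [-0.0, 0.0, -1.0]]
ft_force: [1.4, -0.2, -0.8]
grip_width: 0.088
finger_force: 0.0
```

>>> {"name": "apply_moves", "arguments": {
  "motion": [
    {"tx": 0.041, "ty": -0.147, "tz": 0.028, "yaw": 0, "gripper": 0},
    {"tx": 0.041, "ty": -0.147, "tz": 0.028, "yaw": 0, "gripper": 0},
    {"tx": 0.041, "ty": -0.147, "tz": 0.028, "yaw": 0, "gripper": 0},
    {"tx": 0.041, "ty": -0.147, "tz": 0.028, "yaw": 0, "gripper": 0},
    {"tx": 0.041, "ty": -0.147, "tz": 0.028, "yaw": 0, "gripper": 0},
    {"tx": 0.041, "ty": -0.147, "tz": 0.028, "yaw": 0, "gripper": 0}
  ]
}}

```text
time_s: 2.27
ee_pos: [0.4383, 0.2892, 0.1201]
ee_rot: [[0.957, 0.291, -0.001], [0.291, -0.957, -0.001], [-0.001, 0.0, -1.0]]
ft_force: [-0.5, 0.3, -0.6]
grip_width: 0.088
finger_force: 0.0
```

```bash
python3 - <<'E'
from h import *
c=lambda im,x,y,w,h,k:cv2.resize(im[y:y+h,x:x+w],None,fx=k,fy=k,interpolation=cv2.INTER_CUBIC)
t=eyes.get_image("top")[:,:,::-1];s=eyes.get_image("side")[:,:,::-1]
cv2.imwrite("pics/pre.png",np.hstack([c(t,95,175,80,100,5),c(s,215,60,80,100,5)]))
st=state();print(st["time_s"],st["ee_pos"],rel([.4385,.290,.028]))
E
```

```text
2.3667 [0.43852608 0.28729385 0.12050945] [ 0.00086325 -0.0026484   0.0925071 ]
```

View pics/pre.png

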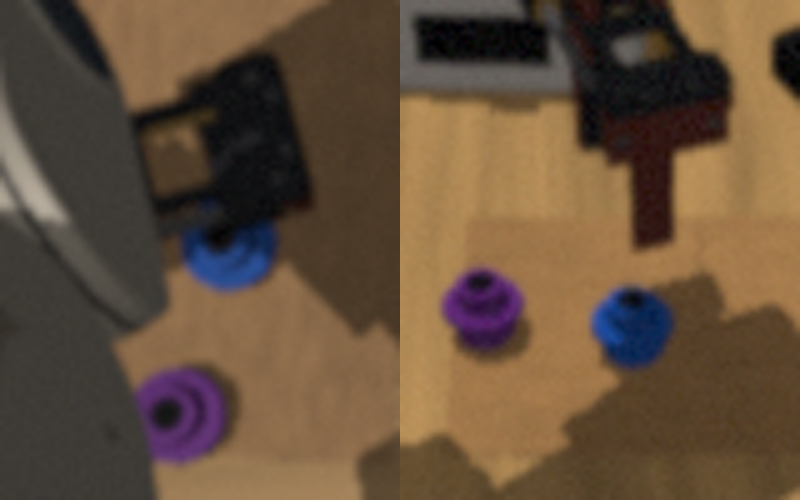

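The gripper hangs centred above the blue adapter; purple is well clear. Descending and grasping.

>>> {"name": "apply_moves", "arguments": {
  "motion": [
    {"tx": 0.001, "ty": -0.002, "tz": 0.03, "yaw": 0, "gripper": 0},
    {"tx": 0.001, "ty": -0.002, "tz": 0.06, "yaw": 0, "gripper": 0},
    {"tx": 0.001, "ty": -0.002, "tz": 0.082, "yaw": 0, "gripper": 0},
    {"tx": 0.001, "ty": -0.002, "tz": 0.091, "yaw": 0, "gripper": 0},
    {"tx": 0.001, "ty": -0.002, "tz": 0.091, "yaw": 0, "gripper": 0},
    {"tx": 0.001, "ty": -0.002, "tz": 0.091, "yaw": 0, "gripper": 0},
    {"tx": 0.001, "ty": -0.002, "tz": 0.091, "yaw": 0, "gripper": 0}
  ]
}}

```text
time_s: 2.95
ee_pos: [0.4404, 0.2902, 0.0311]
ee_rot: [[0.958, 0.287, 0.002], [0.287, -0.958, 0.001], [0.002, -0.001, -1.0]]
ft_force: [0.4, 0.3, -0.4]
grip_width: 0.0879
finger_force: 0.0
```

>>> {"name": "apply_moves", "arguments": {
  "motion": [
    {"tx": -0.001, "ty": 0, "tz": 0.002, "yaw": 0, "gripper": 0},
    {"tx": -0.001, "ty": 0, "tz": 0.002, "yaw": 0, "gripper": 140},
    {"tx": -0.001, "ty": 0, "tz": 0.002, "yaw": 0, "gripper": 255},
    {"tx": -0.001, "ty": 0, "tz": 0.002, "yaw": 0, "gripper": 255},
    {"tx": -0.001, "ty": 0, "tz": 0.002, "yaw": 0, "gripper": 255},
    {"tx": -0.001, "ty": 0, "tz": 0.002, "yaw": 0, "gripper": 255},
    {"tx": -0.001, "ty": 0, "tz": 0.002, "yaw": 0, "gripper": 255},
    {"tx": -0.001, "ty": 0, "tz": 0.002, "yaw": 0, "gripper": 255}
  ]
}}

```text
time_s: 3.62
ee_pos: [0.4384, 0.29, 0.0278]
ee_rot: [[0.958, 0.288, -0.0], [0.288, -0.958, -0.0], [-0.0, -0.0, -1.0]]
ft_force: [0.5, 0.3, -0.6]
grip_width: 0.0448
finger_force: 0.0
```

```bash
python3 - <<'E'
from h import *
st=state();print(st["time_s"],st["ee_pos"],st["grip_width"],st["finger_force"])
E
```

```text
3.6167 [0.43843039 0.2900186  0.02778893] 0.04478238050032027 0.0
```

>>> {"name": "apply_moves", "arguments": {
  "motion": [
    {"tx": 0, "ty": 0, "tz": 0, "yaw": 0, "gripper": 255},
    {"tx": 0, "ty": 0, "tz": 0, "yaw": 0, "gripper": 255},
    {"tx": 0, "ty": 0, "tz": 0, "yaw": 0, "gripper": 255},
    {"tx": 0, "ty": 0, "tz": 0, "yaw": 0, "gripper": 255},
    {"tx": 0, "ty": 0, "tz": 0, "yaw": 0, "gripper": 255},
    {"tx": 0, "ty": 0, "tz": -0.015, "yaw": 0, "gripper": 255},
    {"tx": 0, "ty": 0, "tz": -0.05, "yaw": 0, "gripper": 255},
    {"tx": 0, "ty": 0, "tz": -0.09, "yaw": 0, "gripper": 255},
    {"tx": 0, "ty": 0, "tz": -0.12, "yaw": 0, "gripper": 255}
  ]
}}

```text
time_s: 4.37
ee_pos: [0.4386, 0.29, 0.1498]
ee_rot: [[0.958, 0.288, 0.0], [0.288, -0.958, 0.0], [0.0, -0.0, -1.0]]
ft_force: [0.3, -0.3, 0.1]
grip_width: 0.0293
finger_force: 30.0
```

>>> {"name": "apply_moves", "arguments": {
  "motion": [
    {"tx": 0.0415, "ty": 0.368, "tz": 0, "yaw": 0, "gripper": 255},
    {"tx": 0.0415, "ty": 0.368, "tz": 0, "yaw": 0, "gripper": 255},
    {"tx": 0.0415, "ty": 0.368, "tz": 0, "yaw": 0, "gripper": 255},
    {"tx": 0.0415, "ty": 0.368, "tz": 0, "yaw": 0, "gripper": 255},
    {"tx": 0.0415, "ty": 0.368, "tz": 0, "yaw": 0, "gripper": 255},
    {"tx": 0.0415, "ty": 0.368, "tz": 0, "yaw": 0, "gripper": 255},
    {"tx": 0.0415, "ty": 0.368, "tz": 0, "yaw": 0, "gripper": 255},
    {"tx": 0.0415, "ty": 0.368, "tz": 0, "yaw": 0, "gripper": 255},
    {"tx": 0.0415, "ty": 0.368, "tz": 0, "yaw": 0, "gripper": 255},
    {"tx": 0.0415, "ty": 0.368, "tz": 0.02, "yaw": 0, "gripper": 255},
    {"tx": 0.0415, "ty": 0.368, "tz": 0.04, "yaw": 0, "gripper": 255},
    {"tx": 0.0415, "ty": 0.368, "tz": 0.048, "yaw": 0, "gripper": 255},
    {"tx": 0.0415, "ty": 0.368, "tz": 0.048, "yaw": 0, "gripper": 255},
    {"tx": 0.0415, "ty": 0.368, "tz": 0.048, "yaw": 0, "gripper": 255},
    {"tx": 0.0415, "ty": 0.368, "tz": 0.048, "yaw": 0, "gripper": 255},
    {"tx": 0.0415, "ty": 0.368, "tz": 0.048, "yaw": 0, "gripper": 255}
  ]
}}

```text
time_s: 5.7
ee_pos: [0.5848, -0.0501, 0.1009]
ee_rot: [[0.957, 0.289, 0.002], [0.289, -0.957, -0.0], [0.002, 0.001, -1.0]]
ft_force: [-0.1, -1.1, -1.3]
grip_width: 0.0291
finger_force: 30.0
```

```bash
python3 - <<'E'
from h import *
c=lambda im,x,y,w,h,k:cv2.resize(im[y:y+h,x:x+w],None,fx=k,fy=k,interpolation=cv2.INTER_CUBIC)
t=eyes.get_image("top")[:,:,::-1];s=eyes.get_image("side")[:,:,::-1]
cv2.imwrite("pics/well.png",np.hstack([c(t,235,115,80,100,5),c(s,290,140,80,100,5)]))
st=state();print(st["time_s"],st["ee_pos"],rel([.5843,-.0505,.074]))
E
```

```text
5.8 [ 0.58464322 -0.05019576  0.10078752] [-0.00045636  0.00017551  0.02678699]
```

View pics/well.png

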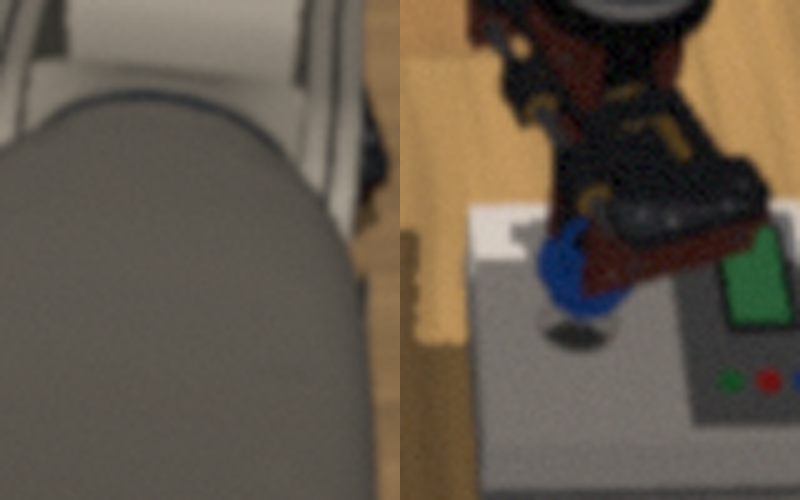

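The side view shows the blue plug right above the well mouth, centred to within 1-2 px. Lowering in gently.

>>> {"name": "apply_moves", "arguments": {
  "motion": [
    {"tx": -0.0005, "ty": 0, "tz": 0.008, "yaw": 0, "gripper": 255},
    {"tx": -0.0005, "ty": 0, "tz": 0.014, "yaw": 0, "gripper": 255},
    {"tx": -0.0005, "ty": 0, "tz": 0.018, "yaw": 0, "gripper": 255},
    {"tx": -0.0005, "ty": 0, "tz": 0.021, "yaw": 0, "gripper": 255},
    {"tx": -0.0005, "ty": 0, "tz": 0.023, "yaw": 0, "gripper": 255},
    {"tx": -0.0005, "ty": 0, "tz": 0.024, "yaw": 0, "gripper": 255},
    {"tx": -0.0005, "ty": 0, "tz": 0.024, "yaw": 0, "gripper": 255},
    {"tx": -0.0005, "ty": 0, "tz": 0.024, "yaw": 0, "gripper": 255}
  ]
}}

```text
time_s: 6.47
ee_pos: [0.5836, -0.0507, 0.0758]
ee_rot: [[0.958, 0.288, -0.0], [0.288, -0.958, 0.0], [-0.0, -0.0, -1.0]]
ft_force: [0.4, 0.3, -0.4]
grip_width: 0.029
finger_force: 30.0
```

>>> {"name": "apply_moves", "arguments": {
  "motion": [
    {"tx": 0, "ty": 0, "tz": 0, "yaw": 0, "gripper": 140},
    {"tx": 0, "ty": 0, "tz": 0, "yaw": 0, "gripper": 100},
    {"tx": 0, "ty": 0, "tz": 0, "yaw": 0, "gripper": 0},
    {"tx": 0, "ty": 0, "tz": 0, "yaw": 0, "gripper": 0},
    {"tx": 0, "ty": 0, "tz": 0, "yaw": 0, "gripper": 0},
    {"tx": 0, "ty": 0, "tz": 0, "yaw": 0, "gripper": 0},
    {"tx": 0, "ty": 0, "tz": -0.02, "yaw": 0, "gripper": 0},
    {"tx": 0, "ty": 0, "tz": -0.06, "yaw": 0, "gripper": 0},
    {"tx": 0, "ty": 0, "tz": -0.1, "yaw": 0, "gripper": 0},
    {"tx": 0, "ty": 0, "tz": -0.12, "yaw": 0, "gripper": 0}
  ]
}}

```text
time_s: 7.3
ee_pos: [0.5853, -0.0508, 0.2001]
ee_rot: [[0.958, 0.288, 0.005], [0.288, -0.958, -0.0], [0.005, 0.002, -1.0]]
ft_force: [1.4, -0.8, -0.1]
grip_width: 0.0878
finger_force: 0.0
```

>>> {"name": "apply_moves", "arguments": {
  "motion": [
    {"tx": -0.0745, "ty": 0.262, "tz": 0, "yaw": 0, "gripper": 0},
    {"tx": -0.0745, "ty": 0.262, "tz": 0, "yaw": 0, "gripper": 0},
    {"tx": -0.0745, "ty": 0.262, "tz": 0, "yaw": 0, "gripper": 0},
    {"tx": -0.0745, "ty": 0.262, "tz": 0, "yaw": 0, "gripper": 0},
    {"tx": -0.0745, "ty": 0.262, "tz": 0, "yaw": 0, "gripper": 0},
    {"tx": -0.0745, "ty": 0.262, "tz": 0.02, "yaw": 0, "gripper": 0},
    {"tx": -0.0745, "ty": 0.262, "tz": 0.04, "yaw": 0, "gripper": 0},
    {"tx": -0.0745, "ty": 0.262, "tz": 0.06, "yaw": 0, "gripper": 0},
    {"tx": -0.0745, "ty": 0.262, "tz": 0.07, "yaw": 0, "gripper": 0},
    {"tx": -0.0745, "ty": 0.262, "tz": 0.07, "yaw": 0, "gripper": 0},
    {"tx": -0.0745, "ty": 0.262, "tz": 0.07, "yaw": 0, "gripper": 0},
    {"tx": -0.0745, "ty": 0.262, "tz": 0.07, "yaw": 0, "gripper": 0}
  ]
}}

```text
time_s: 8.3
ee_pos: [0.5885, -0.3224, 0.1271]
ee_rot: [[0.957, 0.289, 0.001], [0.289, -0.957, -0.001], [0.001, 0.001, -1.0]]
ft_force: [-0.0, 0.5, -0.0]
grip_width: 0.0875
finger_force: 0.0
```

```bash
python3 - <<'E'
from h import *
c=lambda im,x,y,w,h,k:cv2.resize(im[y:y+h,x:x+w],None,fx=k,fy=k,interpolation=cv2.INTER_CUBIC)
t=eyes.get_image("top")[:,:,::-1];s=eyes.get_image("side")[:,:,::-1]
cv2.imwrite("pics/tool.png",np.hstack([c(t,235,115,64,100,4),c(s,295,165,64,100,4),c(s,300,250,64,100,4)]))
st=state();print(st["time_s"],st["ee_pos"],rel([.5877,-.323,.051]))
E
```

```text
8.4 [ 0.58873412 -0.32260793  0.12751482] [-1.23794868e-03 -6.19650717e-05  7.65127729e-02]
```

View pics/tool.png

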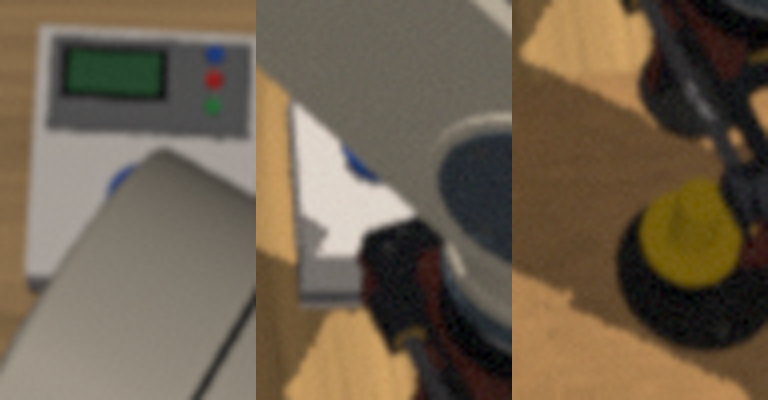

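The adapter's blue rim is in the well, mostly hidden by the arm, and the tool stands between the open fingers. Descending to grasp.

>>> {"name": "apply_moves", "arguments": {
  "motion": [
    {"tx": -0.001, "ty": 0, "tz": 0.03, "yaw": 0, "gripper": 0},
    {"tx": -0.001, "ty": 0, "tz": 0.055, "yaw": 0, "gripper": 0},
    {"tx": -0.001, "ty": 0, "tz": 0.068, "yaw": 0, "gripper": 0},
    {"tx": -0.001, "ty": 0, "tz": 0.074, "yaw": 0, "gripper": 0},
    {"tx": -0.001, "ty": 0, "tz": 0.075, "yaw": 0, "gripper": 140},
    {"tx": -0.001, "ty": 0, "tz": 0.075, "yaw": 0, "gripper": 255},
    {"tx": -0.001, "ty": 0, "tz": 0.075, "yaw": 0, "gripper": 255},
    {"tx": -0.001, "ty": 0, "tz": 0.075, "yaw": 0, "gripper": 255},
    {"tx": -0.001, "ty": 0, "tz": 0.075, "yaw": 0, "gripper": 255},
    {"tx": -0.001, "ty": 0, "tz": 0.075, "yaw": 0, "gripper": 255},
    {"tx": -0.001, "ty": 0, "tz": 0.075, "yaw": 0, "gripper": 255},
    {"tx": -0.001, "ty": 0, "tz": 0.075, "yaw": 0, "gripper": 255},
    {"tx": -0.001, "ty": 0, "tz": 0.075, "yaw": 0, "gripper": 255},
    {"tx": -0.001, "ty": 0, "tz": 0.075, "yaw": 0, "gripper": 255},
    {"tx": -0.001, "ty": 0, "tz": 0.075, "yaw": 0, "gripper": 255},
    {"tx": -0.001, "ty": 0, "tz": 0.075, "yaw": 0, "gripper": 255},
    {"tx": -0.001, "ty": 0, "tz": 0.075, "yaw": 0, "gripper": 255},
    {"tx": -0.001, "ty": 0, "tz": 0.075, "yaw": 0, "gripper": 255}
  ]
}}

```text
time_s: 9.9
ee_pos: [0.5866, -0.3232, 0.0507]
ee_rot: [[0.958, 0.288, -0.0], [0.288, -0.958, 0.0], [-0.0, -0.0, -1.0]]
ft_force: [-0.5, 0.1, 0.0]
grip_width: 0.0231
finger_force: 30.0
```

>>> {"name": "apply_moves", "arguments": {
  "motion": [
    {"tx": 0, "ty": 0, "tz": -0.02, "yaw": 0, "gripper": 255},
    {"tx": 0, "ty": 0, "tz": -0.055, "yaw": 0, "gripper": 255},
    {"tx": 0, "ty": 0, "tz": -0.095, "yaw": 0, "gripper": 255},
    {"tx": 0, "ty": 0, "tz": -0.13, "yaw": 0, "gripper": 255},
    {"tx": 0.075, "ty": -0.262, "tz": -0.14, "yaw": 0, "gripper": 255},
    {"tx": 0.075, "ty": -0.262, "tz": -0.14, "yaw": 0, "gripper": 255},
    {"tx": 0.075, "ty": -0.262, "tz": -0.14, "yaw": 0, "gripper": 255},
    {"tx": 0.075, "ty": -0.262, "tz": -0.14, "yaw": 0, "gripper": 255},
    {"tx": 0.075, "ty": -0.262, "tz": -0.14, "yaw": 0, "gripper": 255},
    {"tx": 0.075, "ty": -0.262, "tz": -0.14, "yaw": 0, "gripper": 255},
    {"tx": 0.075, "ty": -0.262, "tz": -0.14, "yaw": 0, "gripper": 255},
    {"tx": 0.075, "ty": -0.262, "tz": -0.125, "yaw": 0, "gripper": 255},
    {"tx": 0.075, "ty": -0.262, "tz": -0.11, "yaw": 0, "gripper": 255},
    {"tx": 0.075, "ty": -0.262, "tz": -0.1, "yaw": 0, "gripper": 255},
    {"tx": 0.075, "ty": -0.262, "tz": -0.1, "yaw": 0, "gripper": 255},
    {"tx": 0.075, "ty": -0.262, "tz": -0.1, "yaw": 0, "gripper": 255},
    {"tx": 0.075, "ty": -0.262, "tz": -0.1, "yaw": 0, "gripper": 255}
  ]
}}

```text
time_s: 11.32
ee_pos: [0.5834, -0.0513, 0.1512]
ee_rot: [[0.958, 0.287, 0.0], [0.287, -0.958, -0.0], [0.0, 0.0, -1.0]]
ft_force: [-0.1, -0.1, -2.1]
grip_width: 0.0234
finger_force: 30.0
```

```bash
python3 - <<'E'
from h import *
c=lambda im,x,y,w,h,k:cv2.resize(im[y:y+h,x:x+w],None,fx=k,fy=k,interpolation=cv2.INTER_CUBIC)
s=eyes.get_image("side")[:,:,::-1]
cv2.imwrite("pics/press0.png",c(s,290,120,90,110,5))
st=state();print(st["time_s"],st["ee_pos"],rel([.584,-.0505,.134]),st["ft_force"])
E
```

```text
11.3667 [ 0.58360797 -0.05130551  0.15143654] [ 0.00059069 -0.00066585  0.01743683] [ 0.42632408  0.06434141 -2.85246922]
```

View pics/press0.png

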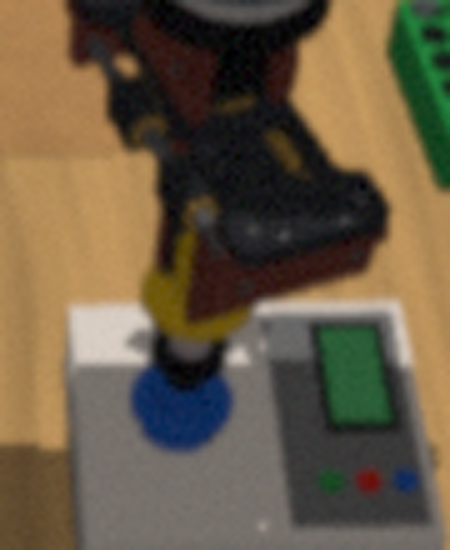

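The tool hangs over the adapter, which sits upright in the well. Approaching, then creeping.

>>> {"name": "apply_moves", "arguments": {
  "motion": [
    {"tx": 0.0005, "ty": -0.0005, "tz": 0.007, "yaw": 0, "gripper": 255},
    {"tx": 0.0005, "ty": -0.0005, "tz": 0.012, "yaw": 0, "gripper": 255},
    {"tx": 0.0005, "ty": -0.0005, "tz": 0.014, "yaw": 0, "gripper": 255},
    {"tx": 0.0005, "ty": -0.0005, "tz": 0.015, "yaw": 0, "gripper": 255},
    {"tx": 0.0005, "ty": -0.0005, "tz": 0.0155, "yaw": 0, "gripper": 255},
    {"tx": 0.0005, "ty": -0.0005, "tz": 0.016, "yaw": 0, "gripper": 255},
    {"tx": 0.0005, "ty": -0.0005, "tz": 0.0165, "yaw": 0, "gripper": 255},
    {"tx": 0.0005, "ty": -0.0005, "tz": 0.017, "yaw": 0, "gripper": 255}
  ]
}}

```text
time_s: 12.03
ee_pos: [0.5836, -0.0502, 0.1339]
ee_rot: [[0.958, 0.288, 0.0], [0.288, -0.958, 0.0], [0.0, 0.0, -1.0]]
ft_force: [0.6, 0.6, -1.0]
grip_width: 0.0232
finger_force: 30.0
```

>>> {"name": "apply_moves", "arguments": {
  "motion": [
    {"tx": 0, "ty": 0, "tz": 0.0005, "yaw": 0, "gripper": 255},
    {"tx": 0, "ty": 0, "tz": 0.001, "yaw": 0, "gripper": 255},
    {"tx": 0, "ty": 0, "tz": 0.001, "yaw": 0, "gripper": 255}
  ]
}}

```text
time_s: 12.28
ee_pos: [0.5837, -0.05, 0.1332]
ee_rot: [[0.958, 0.288, 0.001], [0.288, -0.958, 0.0], [0.001, 0.0, -1.0]]
ft_force: [-0.4, 1.0, 2.1]
grip_width: 0.0235
finger_force: 30.0
```

```bash
cat > st.py <<'E'
from h import *
s=state();print(s["time_s"],s["ee_pos"].round(4),s["ft_force"].round(2),s["torque"].round(2),round(s["grip_width"],4))
E
python3 st.py
```

```text
12.2833 [ 0.5837 -0.05    0.1332] [-0.44  1.01  2.14] [0.34 0.2  0.07] 0.0235
```

>>> {"name": "apply_moves", "arguments": {
  "motion": [
    {"tx": 0, "ty": 0, "tz": 0.0004, "yaw": 0, "gripper": 255},
    {"tx": 0, "ty": 0, "tz": 0.0008, "yaw": 0, "gripper": 255},
    {"tx": 0, "ty": 0, "tz": 0.0008, "yaw": 0, "gripper": 255}
  ]
}}

```text
time_s: 12.53
ee_pos: [0.5839, -0.0501, 0.1327]
ee_rot: [[0.958, 0.288, 0.001], [0.288, -0.958, 0.0], [0.001, 0.0, -1.0]]
ft_force: [-1.8, 0.8, 6.2]
grip_width: 0.0235
finger_force: 30.0
```

>>> {"name": "apply_moves", "arguments": {
  "motion": [
    {"tx": 0, "ty": 0, "tz": 0.0004, "yaw": 0, "gripper": 255},
    {"tx": 0, "ty": 0, "tz": 0.0007, "yaw": 0, "gripper": 255},
    {"tx": 0, "ty": 0, "tz": 0.0007, "yaw": 0, "gripper": 255}
  ]
}}

```text
time_s: 12.78
ee_pos: [0.584, -0.0503, 0.1318]
ee_rot: [[0.958, 0.288, 0.001], [0.288, -0.958, -0.0], [0.001, 0.001, -1.0]]
ft_force: [-0.3, -0.9, 6.3]
grip_width: 0.0237
finger_force: 30.0
```

>>> {"name": "apply_moves", "arguments": {
  "motion": [
    {"tx": 0, "ty": 0, "tz": 0.0004, "yaw": 0, "gripper": 255},
    {"tx": 0, "ty": 0, "tz": 0.0008, "yaw": 0, "gripper": 255},
    {"tx": 0, "ty": 0, "tz": 0.0008, "yaw": 0, "gripper": 255}
  ]
}}

```text
time_s: 13.03
ee_pos: [0.584, -0.0504, 0.131]
ee_rot: [[0.958, 0.288, 0.001], [0.288, -0.958, -0.0], [0.001, 0.001, -1.0]]
ft_force: [-0.9, 0.1, 4.8]
grip_width: 0.0237
finger_force: 30.0
```

>>> {"name": "apply_moves", "arguments": {
  "motion": [
    {"tx": 0, "ty": 0, "tz": 0.0005, "yaw": 0, "gripper": 255},
    {"tx": 0, "ty": 0, "tz": 0.001, "yaw": 0, "gripper": 255},
    {"tx": 0, "ty": 0, "tz": 0.0015, "yaw": 0, "gripper": 255},
    {"tx": 0, "ty": 0, "tz": 0.002, "yaw": 0, "gripper": 255},
    {"tx": 0, "ty": 0, "tz": 0.002, "yaw": 0, "gripper": 255}
  ]
}}

```text
time_s: 13.45
ee_pos: [0.5831, -0.0503, 0.128]
ee_rot: [[0.958, 0.288, -0.001], [0.288, -0.958, -0.0], [-0.001, -0.0, -1.0]]
ft_force: [0.1, 0.1, -2.2]
grip_width: 0.0239
finger_force: 30.0
```

It snapped past the balls. Following it down to home.

>>> {"name": "apply_moves", "arguments": {
  "motion": [
    {"tx": 0, "ty": 0, "tz": 0.001, "yaw": 0, "gripper": 255},
    {"tx": 0, "ty": 0, "tz": 0.002, "yaw": 0, "gripper": 255},
    {"tx": 0, "ty": 0, "tz": 0.003, "yaw": 0, "gripper": 255},
    {"tx": 0, "ty": 0, "tz": 0.004, "yaw": 0, "gripper": 255},
    {"tx": 0, "ty": 0, "tz": 0.0045, "yaw": 0, "gripper": 255},
    {"tx": 0, "ty": 0, "tz": 0.0045, "yaw": 0, "gripper": 255}
  ]
}}

```text
time_s: 13.95
ee_pos: [0.5833, -0.0502, 0.1237]
ee_rot: [[0.958, 0.288, -0.001], [0.288, -0.958, 0.0], [-0.0, -0.0, -1.0]]
ft_force: [0.5, 0.7, -1.8]
grip_width: 0.0236
finger_force: 30.0
```

>>> {"name": "apply_moves", "arguments": {
  "motion": [
    {"tx": 0, "ty": 0, "tz": 0.0005, "yaw": 0, "gripper": 255},
    {"tx": 0, "ty": 0, "tz": 0.001, "yaw": 0, "gripper": 255},
    {"tx": 0, "ty": 0, "tz": 0.0015, "yaw": 0, "gripper": 255},
    {"tx": 0, "ty": 0, "tz": 0.0015, "yaw": 0, "gripper": 255}
  ]
}}

```text
time_s: 14.28
ee_pos: [0.5835, -0.0502, 0.1227]
ee_rot: [[0.958, 0.288, 0.0], [0.288, -0.958, -0.0], [0.0, 0.0, -1.0]]
ft_force: [-0.2, 0.5, -0.7]
grip_width: 0.0238
finger_force: 30.0
```

>>> {"name": "apply_moves", "arguments": {
  "motion": [
    {"tx": 0, "ty": 0, "tz": 0.0004, "yaw": 0, "gripper": 255},
    {"tx": 0, "ty": 0, "tz": 0.0008, "yaw": 0, "gripper": 255},
    {"tx": 0, "ty": 0, "tz": 0.0012, "yaw": 0, "gripper": 255},
    {"tx": 0, "ty": 0, "tz": 0.0012, "yaw": 0, "gripper": 255}
  ]
}}

```text
time_s: 14.62
ee_pos: [0.5837, -0.0501, 0.1226]
ee_rot: [[0.958, 0.288, 0.001], [0.288, -0.958, 0.0], [0.001, 0.0, -1.0]]
ft_force: [-3.2, -0.2, 10.6]
grip_width: 0.0237
finger_force: 30.0
```

>>> {"name": "apply_moves", "arguments": {
  "motion": [
    {"tx": 0, "ty": 0, "tz": 0.0002, "yaw": 0, "gripper": 255},
    {"tx": 0, "ty": 0, "tz": 0.0002, "yaw": 0, "gripper": 255},
    {"tx": 0, "ty": 0, "tz": 0.0002, "yaw": 0, "gripper": 255}
  ]
}}

```text
time_s: 14.87
ee_pos: [0.5837, -0.0501, 0.1226]
ee_rot: [[0.958, 0.288, 0.001], [0.288, -0.958, 0.0], [0.001, 0.0, -1.0]]
ft_force: [-4.4, 0.5, 11.9]
grip_width: 0.0236
finger_force: 30.0
```

>>> {"name": "apply_moves", "arguments": {
  "motion": [
    {"tx": 0, "ty": 0, "tz": 0.0001, "yaw": 0, "gripper": 255},
    {"tx": 0, "ty": 0, "tz": 0.0001, "yaw": 0, "gripper": 255},
    {"tx": 0, "ty": 0, "tz": 0.0001, "yaw": 0, "gripper": 255},
    {"tx": 0, "ty": 0, "tz": 0.0001, "yaw": 0, "gripper": 255},
    {"tx": 0, "ty": 0, "tz": 0.0001, "yaw": 0, "gripper": 255},
    {"tx": 0, "ty": 0, "tz": 0.0001, "yaw": 0, "gripper": 255},
    {"tx": 0, "ty": 0, "tz": 0.0001, "yaw": 0, "gripper": 255},
    {"tx": 0, "ty": 0, "tz": 0.0001, "yaw": 0, "gripper": 255},
    {"tx": 0, "ty": 0, "tz": 0.0001, "yaw": 0, "gripper": 255},
    {"tx": 0, "ty": 0, "tz": 0.0001, "yaw": 0, "gripper": 255}
  ]
}}

```text
time_s: 15.7
ee_pos: [0.5838, -0.0502, 0.1226]
ee_rot: [[0.958, 0.288, 0.001], [0.288, -0.958, -0.0], [0.001, 0.0, -1.0]]
ft_force: [-3.4, 0.4, 11.9]
grip_width: 0.0237
finger_force: 30.0
```

>>> {"name": "apply_moves", "arguments": {
  "motion": [
    {"tx": 0, "ty": 0, "tz": 0, "yaw": 0, "gripper": 255},
    {"tx": 0, "ty": 0, "tz": 0, "yaw": 0, "gripper": 255},
    {"tx": 0, "ty": 0, "tz": 0, "yaw": 0, "gripper": 255},
    {"tx": 0, "ty": 0, "tz": 0, "yaw": 0, "gripper": 255},
    {"tx": 0, "ty": 0, "tz": 0, "yaw": 0, "gripper": 255},
    {"tx": 0, "ty": 0, "tz": 0, "yaw": 0, "gripper": 255},
    {"tx": 0, "ty": 0, "tz": 0, "yaw": 0, "gripper": 255},
    {"tx": 0, "ty": 0, "tz": 0, "yaw": 0, "gripper": 255},
    {"tx": 0, "ty": 0, "tz": 0, "yaw": 0, "gripper": 255},
    {"tx": 0, "ty": 0, "tz": 0, "yaw": 0, "gripper": 255},
    {"tx": 0, "ty": 0, "tz": 0, "yaw": 0, "gripper": 255},
    {"tx": 0, "ty": 0, "tz": 0, "yaw": 0, "gripper": 255}
  ]
}}

```text
time_s: 16.7
ee_pos: [0.5838, -0.0501, 0.1226]
ee_rot: [[0.958, 0.288, 0.001], [0.288, -0.958, 0.0], [0.001, 0.0, -1.0]]
ft_force: [-4.6, 1.2, 11.9]
grip_width: 0.0237
finger_force: 30.0
```

>>> {"name": "apply_moves", "arguments": {
  "motion": [
    {"tx": 0, "ty": 0, "tz": 0.0002, "yaw": 0, "gripper": 255},
    {"tx": 0, "ty": 0, "tz": 0.0002, "yaw": 0, "gripper": 255},
    {"tx": 0, "ty": 0, "tz": 0.0002, "yaw": 0, "gripper": 255},
    {"tx": 0, "ty": 0, "tz": 0.0002, "yaw": 0, "gripper": 255},
    {"tx": 0, "ty": 0, "tz": 0.0002, "yaw": 0, "gripper": 255},
    {"tx": 0, "ty": 0, "tz": 0.0002, "yaw": 0, "gripper": 255},
    {"tx": 0, "ty": 0, "tz": 0.0002, "yaw": 0, "gripper": 255},
    {"tx": 0, "ty": 0, "tz": 0.0002, "yaw": 0, "gripper": 255},
    {"tx": 0, "ty": 0, "tz": 0.0002, "yaw": 0, "gripper": 255},
    {"tx": 0, "ty": 0, "tz": 0.0002, "yaw": 0, "gripper": 255},
    {"tx": 0, "ty": 0, "tz": 0.0002, "yaw": 0, "gripper": 255},
    {"tx": 0, "ty": 0, "tz": 0.0002, "yaw": 0, "gripper": 255},
    {"tx": 0, "ty": 0, "tz": 0.0002, "yaw": 0, "gripper": 255},
    {"tx": 0, "ty": 0, "tz": 0.0002, "yaw": 0, "gripper": 255},
    {"tx": 0, "ty": 0, "tz": 0.0002, "yaw": 0, "gripper": 255},
    {"tx": 0, "ty": 0, "tz": 0.0002, "yaw": 0, "gripper": 255}
  ]
}}

```text
time_s: 18.03
ee_pos: [0.5838, -0.0501, 0.1226]
ee_rot: [[0.958, 0.288, 0.001], [0.288, -0.958, -0.0], [0.001, 0.0, -1.0]]
ft_force: [-4.9, 1.6, 15.0]
grip_width: 0.0235
finger_force: 30.0
```

Held at about 15 N for over a second. Lifting and going back to the disc.

>>> {"name": "apply_moves", "arguments": {
  "motion": [
    {"tx": 0, "ty": 0, "tz": -0.003, "yaw": 0, "gripper": 255},
    {"tx": 0, "ty": 0, "tz": -0.01, "yaw": 0, "gripper": 255},
    {"tx": 0, "ty": 0, "tz": -0.03, "yaw": 0, "gripper": 255},
    {"tx": 0, "ty": 0, "tz": -0.06, "yaw": 0, "gripper": 255},
    {"tx": -0.066, "ty": 0.266, "tz": -0.06, "yaw": 0, "gripper": 255},
    {"tx": -0.066, "ty": 0.266, "tz": -0.06, "yaw": 0, "gripper": 255},
    {"tx": -0.066, "ty": 0.266, "tz": -0.06, "yaw": 0, "gripper": 255},
    {"tx": -0.066, "ty": 0.266, "tz": -0.06, "yaw": 0, "gripper": 255},
    {"tx": -0.066, "ty": 0.266, "tz": -0.06, "yaw": 0, "gripper": 255},
    {"tx": -0.066, "ty": 0.266, "tz": -0.06, "yaw": 0, "gripper": 255},
    {"tx": -0.066, "ty": 0.266, "tz": -0.06, "yaw": 0, "gripper": 255},
    {"tx": -0.066, "ty": 0.266, "tz": -0.03, "yaw": 0, "gripper": 255},
    {"tx": -0.066, "ty": 0.266, "tz": 0.01, "yaw": 0, "gripper": 255},
    {"tx": -0.066, "ty": 0.266, "tz": 0.04, "yaw": 0, "gripper": 255},
    {"tx": -0.066, "ty": 0.266, "tz": 0.06, "yaw": 0, "gripper": 255},
    {"tx": -0.066, "ty": 0.266, "tz": 0.06, "yaw": 0, "gripper": 255},
    {"tx": -0.066, "ty": 0.266, "tz": 0.06, "yaw": 0, "gripper": 255},
    {"tx": -0.066, "ty": 0.266, "tz": 0.06, "yaw": 0, "gripper": 255}
  ]
}}

```text
time_s: 19.53
ee_pos: [0.5978, -0.3245, 0.0622]
ee_rot: [[0.958, 0.288, 0.002], [0.288, -0.958, -0.001], [0.001, 0.001, -1.0]]
ft_force: [0.5, -0.6, -1.9]
grip_width: 0.0239
finger_force: 30.0
```

```bash
python3 - <<'E'
from h import *
c=lambda im,x,y,w,h,k:cv2.resize(im[y:y+h,x:x+w],None,fx=k,fy=k,interpolation=cv2.INTER_CUBIC)
s=eyes.get_image("side")[:,:,::-1];t=eyes.get_image("top")[:,:,::-1]
cv2.imwrite("pics/park.png",np.hstack([c(t,240,120,64,100,4),c(s,300,170,64,100,4),c(s,310,255,64,100,4)]))
st=state();print(st["time_s"],st["ee_pos"],rel([.597,-.324,.0505]),st["ft_force"],st["grip_width"])
E
```

```text
19.6333 [ 0.59819151 -0.32464482  0.06306563] [-0.00098698 -0.00099316  0.01256066] [-0.1230211   0.0883496  -1.41722343] 0.02364156312169707
```

View pics/park.png

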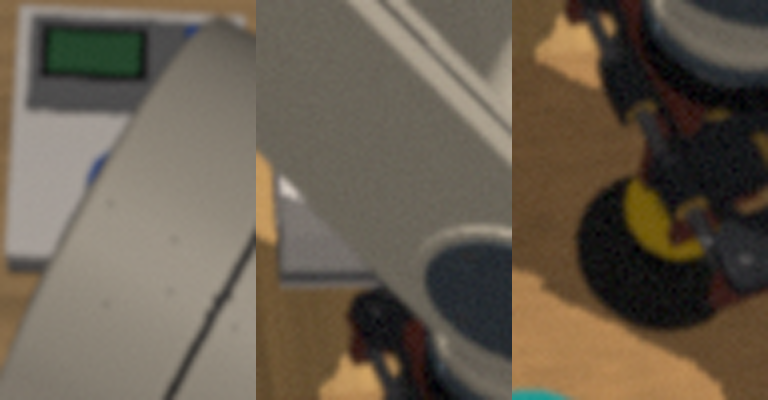

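The tool hangs upright over the black disc, and the blue adapter is still in the reader. Lowering.

>>> {"name": "apply_moves", "arguments": {
  "motion": [
    {"tx": -0.001, "ty": -0.001, "tz": 0.004, "yaw": 0, "gripper": 255},
    {"tx": -0.001, "ty": -0.001, "tz": 0.008, "yaw": 0, "gripper": 255},
    {"tx": -0.001, "ty": -0.001, "tz": 0.01, "yaw": 0, "gripper": 255},
    {"tx": -0.001, "ty": -0.001, "tz": 0.0105, "yaw": 0, "gripper": 255},
    {"tx": -0.001, "ty": -0.001, "tz": 0.011, "yaw": 0, "gripper": 255},
    {"tx": -0.001, "ty": -0.001, "tz": 0.0115, "yaw": 0, "gripper": 255},
    {"tx": -0.001, "ty": -0.001, "tz": 0.0115, "yaw": 0, "gripper": 255}
  ]
}}

```text
time_s: 20.22
ee_pos: [0.5956, -0.3231, 0.0506]
ee_rot: [[0.958, 0.288, -0.0], [0.288, -0.958, 0.0], [0.0, -0.0, -1.0]]
ft_force: [-3.7, 3.3, 9.4]
grip_width: 0.0236
finger_force: 30.0
```

Contact; easing off, then releasing and rising.

>>> {"name": "apply_moves", "arguments": {
  "motion": [
    {"tx": 0, "ty": 0, "tz": -0.0007, "yaw": 0, "gripper": 255},
    {"tx": 0, "ty": 0, "tz": -0.0007, "yaw": 0, "gripper": 255},
    {"tx": 0, "ty": 0, "tz": -0.0007, "yaw": 0, "gripper": 140},
    {"tx": 0, "ty": 0, "tz": -0.0007, "yaw": 0, "gripper": 100},
    {"tx": 0, "ty": 0, "tz": -0.0007, "yaw": 0, "gripper": 0},
    {"tx": 0, "ty": 0, "tz": -0.0007, "yaw": 0, "gripper": 0},
    {"tx": 0, "ty": 0, "tz": -0.0007, "yaw": 0, "gripper": 0},
    {"tx": 0, "ty": 0, "tz": -0.0007, "yaw": 0, "gripper": 0},
    {"tx": 0, "ty": 0, "tz": -0.0007, "yaw": 0, "gripper": 0},
    {"tx": 0, "ty": 0, "tz": -0.0007, "yaw": 0, "gripper": 0},
    {"tx": 0, "ty": 0, "tz": -0.01, "yaw": 0, "gripper": 0},
    {"tx": 0, "ty": 0, "tz": -0.04, "yaw": 0, "gripper": 0},
    {"tx": 0, "ty": 0, "tz": -0.08, "yaw": 0, "gripper": 0},
    {"tx": 0, "ty": 0, "tz": -0.12, "yaw": 0, "gripper": 0},
    {"tx": 0, "ty": 0, "tz": -0.15, "yaw": 0, "gripper": 0},
    {"tx": 0, "ty": 0, "tz": -0.15, "yaw": 0, "gripper": 0}
  ]
}}

```text
time_s: 21.55
ee_pos: [0.5991, -0.3253, 0.208]
ee_rot: [[0.958, 0.288, 0.011], [0.288, -0.958, -0.006], [0.009, 0.009, -1.0]]
ft_force: [0.0, -0.6, 1.0]
grip_width: 0.0878
finger_force: 0.0
```

>>> {"name": "apply_moves", "arguments": {
  "motion": [
    {"tx": -0.36, "ty": 0.153, "tz": -0.02, "yaw": 0, "gripper": 0},
    {"tx": -0.36, "ty": 0.153, "tz": -0.02, "yaw": 0, "gripper": 0},
    {"tx": -0.36, "ty": 0.153, "tz": -0.02, "yaw": 0, "gripper": 0},
    {"tx": -0.36, "ty": 0.153, "tz": -0.02, "yaw": 0, "gripper": 0},
    {"tx": -0.36, "ty": 0.153, "tz": -0.02, "yaw": 0, "gripper": 0},
    {"tx": -0.36, "ty": 0.153, "tz": -0.02, "yaw": 0, "gripper": 0},
    {"tx": -0.36, "ty": 0.153, "tz": -0.02, "yaw": 0, "gripper": 0},
    {"tx": -0.36, "ty": 0.153, "tz": -0.02, "yaw": 0, "gripper": 0},
    {"tx": -0.36, "ty": 0.153, "tz": -0.02, "yaw": 0, "gripper": 0},
    {"tx": -0.36, "ty": 0.153, "tz": -0.02, "yaw": 0, "gripper": 0},
    {"tx": -0.36, "ty": 0.153, "tz": -0.02, "yaw": 0, "gripper": 0},
    {"tx": -0.36, "ty": 0.153, "tz": -0.02, "yaw": 0, "gripper": 0}
  ]
}}

```text
time_s: 22.55
ee_pos: [0.2939, -0.5737, 0.2194]
ee_rot: [[0.958, 0.285, 0.0], [0.285, -0.958, 0.0], [0.0, -0.0, -1.0]]
ft_force: [0.1, 0.2, -0.6]
grip_width: 0.0877
finger_force: 0.0
```

```bash
python3 - <<'E'
from h import *
c=lambda im,x,y,w,h,k:cv2.resize(im[y:y+h,x:x+w],None,fx=k,fy=k,interpolation=cv2.INTER_CUBIC)
s=eyes.get_image("side")[:,:,::-1];t=eyes.get_image("top")[:,:,::-1]
cv2.imwrite("pics/end.png",np.vstack([c(t,230,120,192,70,4),c(s,230,175,192,80,4),c(s,230,260,192,70,4)])[:600*2:1][:, :][::1] if 0 else cv2.resize(np.vstack([c(t,230,115,192,75,4),c(s,230,175,192,165,4)]),None,fx=.62,fy=.62,interpolation=cv2.INTER_AREA))
print(state()["time_s"],state()["ee_pos"])
E
```

```text
22.65 [ 0.29537166 -0.57256621  0.21917012]
```

View pics/end.png

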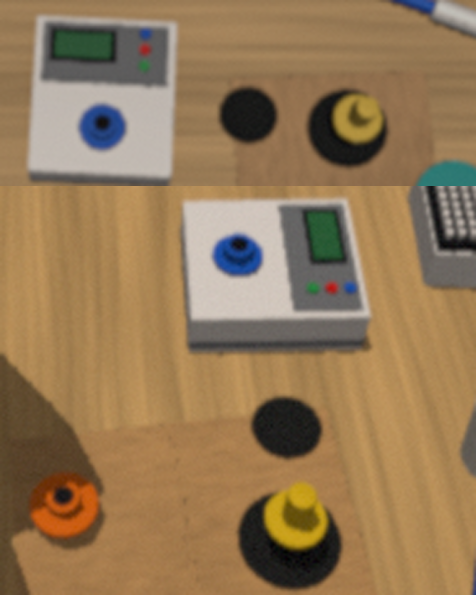

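The adapter sits flat with its collar on the reader's top (top-view crop (102,127)). The tool stands upright on the larger disc, orange is untouched and the arm is clear.

```bash
python3 -c "
from station import ctrl
print(ctrl.hand_in())"
```

```text
the job is handed in; nothing more can be done
None
```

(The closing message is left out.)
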